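Level the counter shelf with a spirit level

ROBOT

A 6-joint arm with a two-finger parallel gripper is mounted at the origin on the work surface. World frame = base frame: x ahead of the robot, y to its left, z up, the work surface at z = 0. Lengths are in mm, angles in rad, forces in N, time in s.
With the tool pointing down it reaches from about 350 to 875 mm from the base axis. Payload 4.2 kg.
Tool frame: the origin (TCP) lies on the mounting face of the last link; the fingertips stand 173 mm ahead of it and the grasp point (between the pads) lies grip_point_offset ahead of it (grip_point_offset is the distance from the TCP to the grasp point, in mm); z points along the fingers, y is the line along which they close (so a half turn about z gives the same grasp; the last joint's range is limited). The gripper opens to 85 mm and grips with 20 to 120 N. Pads are 22 mm wide; open, the fingers measure 114 mm over their backs; the gripper's body (76 mm by 85 mm) begins 54 mm behind the grasp point. The pads swing forward as they close: fully open they stand 13 mm farther back than shut.
Start: joints at [1.506, 0.385, 0.008, 0, -1.194, -0.259], TCP at [198.825, 592.511, 404.712] pointing down, gripper open.
Joint ranges: [-3.14, 3.14], [-1.21, 2.06], [-1.07, 1.41], [-3.16, 2.05], [-2.99, -0.16], [-3.1, 3.1]. Speed limits (rad/s): [2.79, 2.79, 3.14, 3.14, 3.14, 3.14].

INTERFACE

Orientations are given as a unit quaternion [x, y, z, w].
In Python, from bench import read_state, get_image, job_done, recognise, place_of, grip_point_offset gives the robot as it stands. The module is installed in compiled form; this text tells all that it offers.
- The arm moves only by the tool carry_out, never from a script. Its arguments are lists of equal length, an entry for each row: "slide": the shift along the tool's x, y, z in m, a list of three; "roll": the turn about the tool's z in degrees; "claw": the finger opening in m, from 0 to 0.0854. A call has 1 to 8 rows; each row is the pose to reach, as a shift and turn from the pose commanded when the call began, along the tool's axes at that moment; what a row does not reach only later rows make up. A row lasts 1/8 s, in which the tool goes at most 62.5 mm and 10.7 degrees, less where a joint would pass 70% of its speed; a pose out of reach is approached as far as the arm can. A call with a gripper value outside its range is refused whole. The fingers move at their own pace and stop on an object; the grip force is fixed at half the most. Time passes only in rows, so rows that repeat a pose let the fingers close. It gives the time, the measured TCP pose, the force, the opening and the grip force at its end, in the units of the state.
- read_state(): the state, without advancing time (a new reading comes with each control period).
- get_image(name): name is "scene" or "side" or "wrist"; returns a dict with "img" (480x640x3 uint8, red, green, blue), "z_map" (480x640 float32, mm along the optical axis (not along the pixel's ray), 0 where there is no reading), "mtx" (3x3 intrinsics, pixels), "world_from_camera" (4x4, takes a point from camera to world coordinates); the wrist camera has in their place "T_tool_cam" (4x4, takes a point from camera to tool coordinates, whose origin is the TCP and whose axes are the flange's). Camera axes: x right, y up, looking along -z (the intrinsics and any distortion apply to the point x, -y, -z); pixel columns grow to the right and rows downward; lengths in mm; the calibration is good to about 2 mm. The wrist camera is an equidistant fisheye: a pixel r from the principal point sees the ray r / f radians off the axis. A picture is of the moment at which its call begins: read the wrist's pose just before it.
- job_done(): hands the job in; it is judged then, once.
Trained networks look in a picture, given as the dict that the camera call returned (one of the last four; its "shot" number tells which), for a name from the list of things; names that differ only in an ending like _2 or _b are one class to them, and where a whole thing is asked for, a point or a joint stands for the part that bears it (a point fixed in the world has none). Each returns a list of dicts, best first, with "conf" (0 to 1); they miss things now and then, are a little off and sometimes report something else, mostly with a low value. They report only what shows in the picture. A call takes as long as a camera call. They do not tell look-alikes from the thing itself.
- recognise(picture, thing): "at" ([column, row] in pixels, amid what is visible of it).
- place_of(picture, thing): "at" ([column, row] in pixels: a listed point, or the origin of a listed thing).
The state is a dict: "clock": time; "joints": joint angles; "joint_vel": joint speeds; "joint_efforts": joint torques, N m; "position": TCP position; "ee_rot": TCP orientation; "contact_force": force on the tool from outside, world axes, zero at the start; "wrist_torque": the same for the moment, N m; "gripper_width": finger opening in mm; "grasp_force": force on a finger pad.
Only numpy, scipy, OpenCV 4.12 (cv2) and the standard library are available. Lean on these libraries where they do the work, as an engineer would, in place of code of your own. Each camera call takes 0.05 s, during which the arm holds its last target. There are 200 camera calls.

TASK

Level the little counter shelf: take the spirit level from the chopping board, lay it lengthwise on the free part of the shelf and gently press it down flat. Then let go of it and turn the black knob of the levelling foot until the bubble sits between the two lines. Finally press on the level again with about a kilogram's push and finish while still pressing it, bubble between the lines; leave the crockery, jars and bottles where they stand.

Things in the scene. Friction and masses are not known exactly. Their poses are not given: they have to be found in the camera images.
- level: Spirit level: aluminium bar 180 long (x) x 30 wide (y) x 36 tall, 0.26 kg, origin at the centre of its underside, z up. In the middle of its top lies a yellow-green vial between two black blocks: that part is 76 long, 22 wide and 46 mm above the underside. Press on the flat top beyond it, 40 to 90 mm from the middle. Starts on the chopping board, long side about along world y (within 0.6 rad).
- bubble (a joint): Pale bubble (14 mm long) in the 64 mm vial: m from the vial's middle, positive towards the level's +x end. It goes to the higher end, 10 mm per degree of tilt (0.573 m per rad), stops at 0.022, settles in 1 s. Two black lines stand 11 mm either side of the middle: within 0.004 of 0 the bubble is between them.
- shelf_spot (a point): Middle of the free part of the shelf's top, z normal to the board. The shelf is a white board 340 long (this y) x 150 wide (x) x 18 thick, top about 60 mm above the counter. The free part runs 135 mm towards -y (the end on fixed legs, about which the board tips) and 145 mm towards +y, where the knob's flange begins.
- knob_grip (a point): Grip point of the levelling foot's black knob, on its axis, 26 mm above the board, 170 mm from shelf_spot along that +y. The knob is an upright bar 46 long (this x) x 14 thick (this y), from 10 to 36 mm above the board, on a flange 40 across and 6 high; pinch it across y.
- chop: Wooden chopping board fixed to the counter, 240 (x) x 340 (y) x 16 mm, origin at the centre of its underside. It and the shelf stand left and right, either way round.
- spice_jar: Leave alone: glass spice jar with a steel lid, 42 mm across, 85 mm tall, standing on the chopping board's far part. Origin at the centre of its underside.
- egg_cup: Leave alone: white egg cup, 44 mm across, 50 mm tall, standing on the chopping board's far part. Origin at the centre of its underside.
- pepper_mill: Leave alone: dark wooden pepper mill, 48 mm across, 145 mm tall, on the counter. Origin at the centre of its underside.
- mug: Leave alone: white mug, 80 mm across, 90 mm tall, on the counter. Origin at the centre of its underside.
- oil: Leave alone: green oil bottle, 60 mm across, 200 mm tall, on the counter. Origin at the centre of its underside.
- shelf: Shelf's fixed legs; origin on the counter under the board's centre, y along it to the knob. Knob clockwise seen from above raises the knob's end: 0.013 rad of tilt per rad of turn (about 7.5 mm of bubble). Stiff (0.15 N m), stays where left, also when the shelf is pressed. At first the knob's end is low, 1.5 to 2.8 rad short of level; the stop is 3.3 rad past level.
Not all that is in view belongs to the job. There is more than one size of the level; the one meant has the size given above.

How it is judged (in metres and radians):
On the way, in this order (a step that is already met when the one before it is completed fails the run):
1. the level lies lengthwise on the free part of the shelf and is pressed down flat on it (x of level in the frame of shelf_spot between -0.06 and 0.06 m and y of level in the frame of shelf_spot between -0.055 and 0.055 m and z of level in the frame of shelf_spot between -0.006 and 0.006 m and angle between the x axis of level and the y axis of shelf_spot, either way round below 0.2 rad and angle between the z axis of level and the z axis of shelf_spot, either way round below 0.05 rad and contact force between level and shelf above 6 N), for 0.2 s.
2. the knob has been turned until the bubble is between the lines, the level lying on the shelf (x of level in the frame of shelf_spot between -0.06 and 0.06 m and y of level in the frame of shelf_spot between -0.055 and 0.055 m and z of level in the frame of shelf_spot between -0.006 and 0.006 m and angle between the x axis of level and the y axis of shelf_spot, either way round below 0.2 rad and angle between the z axis of level and the z axis of shelf_spot, either way round below 0.05 rad and value of joint bubble between -0.004 and 0.004 m and angle between shelf_spot's own z axis and vertical below 0.012 rad and contact force between the fingers and level below 0.5 N), for 0.3 s.
At the end, for the whole second after the job is handed in: Level flat on the shelf (within 60 mm of shelf_spot across, 55 mm along, lengthwise within 0.2 rad), bubble within 4 mm of the middle, shelf within 0.012 rad of level, fingers pressing on the level so that it bears on the shelf with 6 to 30 N, level at rest, bystanders upright (all of step 1 and value of joint bubble between -0.004 and 0.004 m and angle between shelf_spot's own z axis and vertical below 0.012 rad and contact force between level and shelf below 30 N and contact force between the fingers and level above 2 N and linear speed of level below 0.02 m/s and angle between each of spice_jar, egg_cup, pepper_mill, mug, oil's own z axis and vertical below 0.2 rad); the arm keeps its last pose, push and grip.
It fails at once if the level is slammed or pressed on the shelf with more than 60 N (contact force between level and shelf above 60 N).
It fails at once if a bystander is shifted by more than 30 mm (distance of any of spice_jar, egg_cup, pepper_mill, mug, oil from where it was at the start of the episode above 0.03 m).
It also fails if it takes over 72 s, if anything falls off the work surface, if the arm or the gripper's body presses on something with over 40 N, if the wrist force passes 120 N, or if a joint passes its speed limit or range.

## Working session

There is one attempt and no reset: what is moved stays moved. The work goes in short steps, Python scripts to look and compute and a tool call to move; the robot and the scene stay as the last step left them, time stands still between calls to the robot, and variables do not carry over. Pictures are saved under pics/ and viewed, at most 10 in all, crops included, and the job is handed in when it is done.

Besides the shell and the picture viewer there is one more tool, called after ">>>" as name(argument=value, ...), one argument or row to a line, values as JSON. carry_out: Moves the arm, as the interface text tells. Its arguments: {"type":"object","properties":{"slide":{"type":"array"},"roll":{"type":"array"},"claw":{"type":"array"}},"required":["slide","roll","claw"]}

```bash
mkdir -p pics; cat > h.py <<'E'
import numpy as np, cv2
from bench import *
from scipy.spatial.transform import Rotation as R
def pt(p,uv,win=2):
    "world point from scene/side pixel using depth"
    u,v=int(round(uv[0])),int(round(uv[1]))
    z=p["z_map"][max(v-win,0):v+win+1,max(u-win,0):u+win+1]; z=z[z>0]
    if len(z)==0: return None
    d=np.median(z);K=p["mtx"]
    c=np.array([(uv[0]-K[0,2])/K[0,0]*d,-(uv[1]-K[1,2])/K[1,1]*d,-d,1])
    return (p["world_from_camera"]@c)[:3]
def onz(p,uv,z0):
    K=p["mtx"];T=p["world_from_camera"]
    d=T[:3,:3]@np.array([(uv[0]-K[0,2])/K[0,0],-(uv[1]-K[1,2])/K[1,1],-1])
    return T[:3,3]+d*(z0-T[2,3])/d[2]
def cloud(p):
    z=p["z_map"].astype(float);K=p["mtx"];v,u=np.mgrid[:480,:640]
    c=np.stack([(u-K[0,2])/K[0,0]*z,-(v-K[1,2])/K[1,1]*z,-z],-1)
    T=p["world_from_camera"];return c@T[:3,:3].T+T[:3,3]
E
python3 - <<'E'
from h import *
np.set_printoptions(precision=1,suppress=True)
s=read_state();print(s["clock"],s["position"],s["ee_rot"],grip_point_offset)
for n in ["scene","side"]:
    p=get_image(n);cv2.imwrite(f"pics/{n}.png",p["img"][...,::-1]);print(n,p["world_from_camera"][:3,3],p["mtx"][0])
    for t in ["level","shelf_spot","knob_grip","chop","spice_jar","egg_cup","pepper_mill","mug","oil","shelf"]:
        for f in (place_of,) if t!="level" else (place_of,recognise):
            for r in f(p,t)[:3]:
                if r["conf"]>.2: print(t,f.__name__[:3],np.array(r["at"]),round(r["conf"],2),pt(p,r["at"]))
E
```

```text
0.0 [198.8 592.3 403.6] [ 1.  -0.2 -0.   0. ] 154.70000000000002
scene [862.4 602.8 832.1] [476.3   0.  319.3]
level cal [521.8 339.4] 0.84 [327.7 457.3  26.4]
level cal [458.1 255.3] 0.76 [280.  245.3  20. ]
level cal [367.7 312.4] 0.68 [537.4 260.6  50.2]
level cal [524.2 339.1] 0.64 [325.4 459.8  29.1]
level cal [370.1 309.8] 0.63 [532.  260.5  54.3]
level cal [462.5 252.2] 0.58 [273.1 248.6  29.2]
shelf_spot cal [232.  153.4] 0.81 [ 539.8 -288.9   56.8]
knob_grip cal [260.9 187.1] 0.54 [ 548.3 -122.8   77.7]
chop cal [356.6 325.5] 0.84 [559.  257.1  17.1]
spice_jar cal [300.2 324.4] 0.82 [658.6 214.9  59.5]
egg_cup cal [333.6 363.5] 0.7 [653.  313.4  63.3]
pepper_mill cal [226.3 290.9] 0.6 [733.4  55.2  35.1]
mug cal [258.4 351.7] 0.67 [751.3 228.3  78.2]
oil cal [167.8 227.5] 0.64 [ 764.9 -169.7   35.9]
shelf cal [239.1 172.7] 0.57 [ 558.1 -216.6   56.1]
side [ 378.3 -998.1  670.2] [512.3   0.  311.2]
level cal [220.6 203.2] 0.89 [301.  422.3  20.4]
level cal [209.6 236.2] 0.81 [276.5 203.5  27.9]
level cal [303. 225.] 0.8 [523.5 209.1  40.6]
level cal [222.9 199.4] 0.96 [308.1 436.   26.3]
level cal [207.8 233.9] 0.78 [271.9 211.5  30.8]
level cal [301.4 219.2] 0.68 [521.  223.8  50.7]
shelf_spot cal [346.  343.4] 0.6 [ 539.7 -293.5   55.7]
knob_grip cal [332.  282.2] 0.98 [ 540.8 -136.3   84.5]
chop cal [309.1 231.2] 0.88 [536.1 181.4  35.5]
spice_jar cal [348.4 232.8] 0.88 [641.1 177.8  24.9]
egg_cup cal [338.2 220. ] 0.54 [630.8 269.6  17.8]
pepper_mill cal [395.  267.5] 0.85 [722.4  12.2  12.1]
oil cal [437.6 328.5] 0.94 [ 743.1 -224.5   12.4]
shelf cal [345.3 357.3] 0.83 [ 531.  -330.9   56.9]
```

View pics/scene.png

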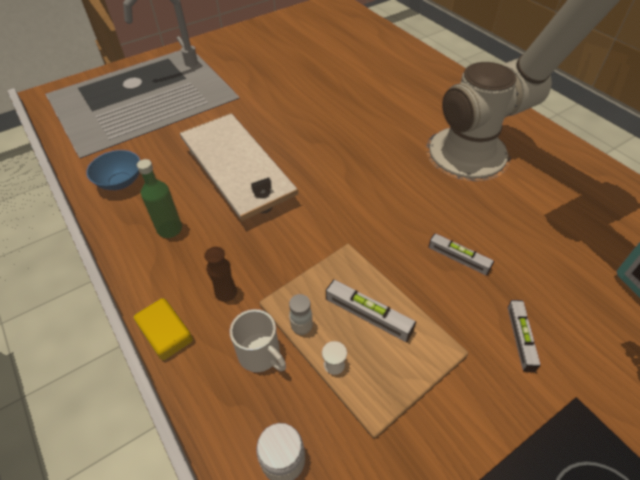

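```bash
python3 - <<'E'
from h import *
np.set_printoptions(precision=1,suppress=True)
p=get_image("scene");C=cloud(p)
def ob(name,m):
    P=C[m][:,:2].astype(np.float32)
    print(name,len(P),cv2.minAreaRect(P), "zmed/95",np.percentile(C[m][:,2],[5,50,95]))
def box(x0,x1,y0,y1,z0,z1): return (C[...,0]>x0)&(C[...,0]<x1)&(C[...,1]>y0)&(C[...,1]<y1)&(C[...,2]>z0)&(C[...,2]<z1)&(p["z_map"]>0)
ob("lev mid",box(430,620,140,380,45,56))
ob("lev mid top",box(430,620,140,380,57,70))
ob("other a",box(230,400,360,560,22,40))
ob("other b",box(200,400,150,330,22,40))
ob("shelf",box(400,700,-480,-60,50,66))
ob("knob",box(480,620,-170,-80,85,105))
ob("chop",box(380,720,40,460,12,20))
# enlarge of level candidates
im=p["img"][210:400,330:570];cv2.imwrite("pics/crop.png",cv2.resize(im,None,fx=3,fy=3,interpolation=cv2.INTER_CUBIC)[...,::-1])
# shelf tilt plane
m=box(480,600,-420,-150,48,66);P=C[m];A=np.c_[P[:,:2],np.ones(len(P))];print(np.round(np.linalg.lstsq(A,P[:,2],rcond=None)[0],4))
E
```

```text
lev mid 1158 ((525.693603515625, 250.89707946777344), (32.44401931762695, 181.35946655273438), 23.41266632080078) zmed/95 [47.2 52.2 54.7]
lev mid top 278 ((568.236572265625, 270.78466796875), (113.192626953125, 77.01576232910156), 24.89173698425293) zmed/95 [57.5 60.3 63.6]
other a 902 ((310.88897705078125, 449.0094909667969), (139.41015625, 24.230907440185547), 53.59996032714844) zmed/95 [24.3 28.  34.8]
other b 651 ((270.6256408691406, 242.58804321289062), (26.498046875, 136.95127868652344), 21.5311336517334) zmed/95 [23.4 28.1 34.4]
shelf 5524 ((542.5447387695312, -265.1058654785156), (346.64923095703125, 152.34368896484375), 89.4410171508789) zmed/95 [51.2 56.2 61.8]
knob 99 ((544.7970581054688, -128.84580993652344), (16.625118255615234, 44.809139251708984), 85.80333709716797) zmed/95 [85.4 87.7 90.2]
chop 16224 ((574.9852905273438, 230.85595703125), (275.5293273925781, 401.8679504394531), 5.001394271850586) zmed/95 [13.9 16.4 18.8]
[-0.  -0.  48.6]
```

View pics/crop.png

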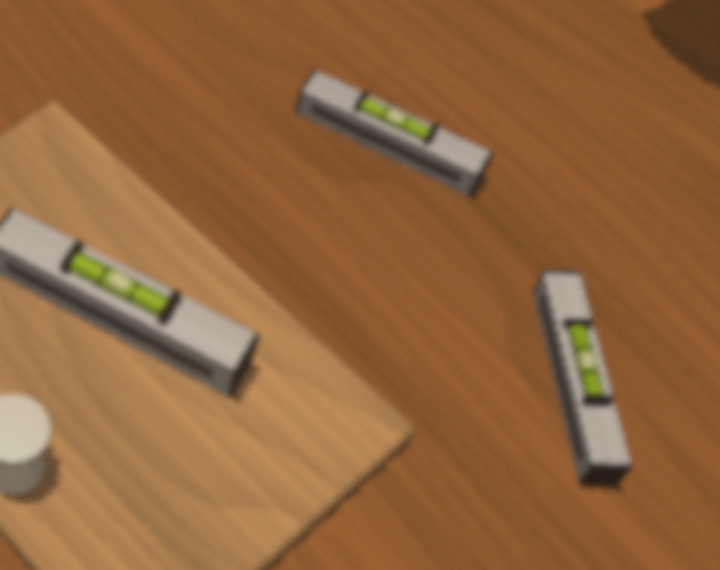

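The three look-alikes are at scene pixels (369,310) on the chopping board, and (461,253) and (524,335) on the counter. The one on the board measures 181 x 32 mm. The other two are about 137 x 25 mm and lie on the bare counter. The crop confirms that (369,310) is the one meant.

```bash
cat >> h.py <<'E'
def go(xyz,yaw_y,flip=False):
    "slide (m), roll (deg) to reach TCP xyz (mm) with tool y axis at yaw_y deg (mod 180)"
    s=read_state();Q=R.from_quat(s["ee_rot"]).as_matrix()
    cur=np.degrees(np.arctan2(Q[1,1],Q[0,1]))
    roll=-((yaw_y-cur+90)%180-90)
    d=Q.T@(np.array(xyz)-s["position"])/1000
    print("clock",s["clock"],"pos",s["position"],"yaw_y",round(cur,1),"zax",Q[:,2].round(3),"j",np.round(s["joints"],2),"F",np.round(s["contact_force"],1),"w",s["gripper_width"])
    print("slide",d.round(4),"roll",round(roll,1),"alt",round(roll-np.sign(roll)*180,1))
E
python3 - <<'E'
from h import *
np.set_printoptions(precision=4,suppress=True)
go([526,251,260],23.4)
p=get_image("scene");C=cloud(p)
m=(abs(C[...,0]-540)<60)&(C[...,1]<-150)&(C[...,1]>-420)&(C[...,2]>45)&(C[...,2]<70);P=C[m];A=np.c_[P[:,:2]-[542,-298],np.ones(len(P))];print(np.linalg.lstsq(A,P[:,2],rcond=None)[0])
m=(abs(C[...,0]-500)<40)&(abs(C[...,1]-250)<200)&(C[...,2]>10)&(C[...,2]<20);print("chop z",np.median(C[m][:,2]))
E
```

```text
clock 1.25 pos [198.8533 592.4971 404.7144] yaw_y -108.6 zax [ 0.  0. -1.] j [ 1.51  0.38  0.01  0.   -1.19 -0.26] F [0.4 0.  0.3] w 85.40665022335357
slide [0.4188 0.2196 0.1447] roll 48.0 alt -132.0
[ 0.0009 -0.0311 57.398 ]
chop z 16.508816516303227
```

>>> carry_out(
  slide=[
    [0.06, 0.031, 0.02],
    [0.12, 0.062, 0.04],
    [0.18, 0.093, 0.06],
    [0.23, 0.12, 0.08],
    [0.28, 0.147, 0.1],
    [0.33, 0.173, 0.115],
    [0.38, 0.199, 0.13],
    [0.419, 0.22, 0.145],
  ],
  roll=[6, 12, 18, 24, 30, 36, 42, 48],
  claw=[0.06, 0.06, 0.06, 0.06, 0.06, 0.06, 0.06, 0.06],
)

```text
clock: 2.3
position: [527.5, 249.1, 259.6]
ee_rot: [0.835, -0.55, 0.0, -0.0]
contact_force: [0.1, 1.3, 0.5]
gripper_width: 60.0
grasp_force: 0.0
```

>>> carry_out(
  slide=[
    [0, 0, 0],
    [0, 0, 0],
  ],
  roll=[0, 0],
  claw=[0.06, 0.06],
)

```text
clock: 2.55
position: [526.2, 250.6, 259.8]
ee_rot: [0.836, -0.549, 0.0, -0.0]
contact_force: [0.1, -0.3, -0.1]
gripper_width: 60.0
grasp_force: 0.0
```

```bash
python3 - <<'E'
from h import *
go([526,251,195],23.4)
p=get_image("wrist");print({k:(v if k in("mtx","T_tool_cam") else 0) for k,v in p.items()})
cv2.imwrite("pics/w1.png",p["img"][...,::-1])
E
```

```text
clock 2.55 pos [526.22613431 250.6075443  259.78751291] yaw_y -156.6 zax [ 0.  0. -1.] j [ 0.72  0.46 -0.28  0.   -0.83 -0.31] F [ 0.1 -0.3 -0.1] w 60.0158438312813
slide [-0.0004  0.0001  0.0648] roll 0.0 alt -180.0
{'img': 0, 'z_map': 0, 'mtx': array([[371.64829954,   0.        , 323.57346459],
       [  0.        , 371.64829954, 235.2209589 ],
       [  0.        ,   0.        ,   1.        ]]), 'T_tool_cam': array([[-1.62619717e-04,  9.61878970e-01,  2.73475449e-01,
         6.97145486e+01],
       [ 9.99999749e-01, -3.22438623e-05,  7.08050284e-04,
         3.35166317e-01],
       [ 6.89876582e-04,  2.73475495e-01, -9.61878723e-01,
         3.05389652e+01],
       [ 0.00000000e+00,  0.00000000e+00,  0.00000000e+00,
         1.00000000e+00]]), 'shot': 0}
```

View pics/w1.png

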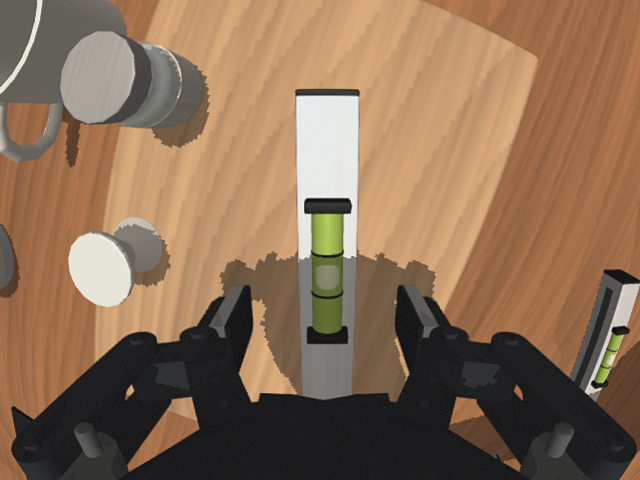

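The wrist picture shows the level between the fingers (columns 250 and 400), with the vial centred at (327,275). It is laterally centred, so I descend and grip.

>>> carry_out(
  slide=[
    [0, 0, 0.03],
    [0, 0, 0.055],
    [0, 0, 0.065],
    [0, 0, 0.065],
    [0, 0, 0.065],
    [0, 0, 0.065],
    [0, 0, 0.065],
  ],
  roll=[0, 0, 0, 0, 0, 0, 0],
  claw=[0.06, 0.06, 0.06, 0.06, 0.02, 0.02, 0.02],
)

```text
clock: 3.48
position: [526.3, 251.0, 196.0]
ee_rot: [0.836, -0.548, 0.0, -0.001]
contact_force: [-2.0, 1.4, 4.7]
gripper_width: 29.1
grasp_force: 60.6
```

>>> carry_out(
  slide=[
    [0, 0, 0],
    [0, 0, -0.04],
    [0, 0, -0.09],
    [0, 0, -0.12],
  ],
  roll=[0, 0, 0, 0],
  claw=[0.02, 0.02, 0.02, 0.02],
)

```text
clock: 3.98
position: [526.1, 250.5, 316.7]
ee_rot: [0.836, -0.549, 0.0, -0.001]
contact_force: [0.5, 1.0, -2.7]
gripper_width: 29.0
grasp_force: 60.3
```

```bash
cat >> h.py <<'E'
def wz(uv,z0,p=None):
    "world point on plane z0 from wrist pixel"
    s=read_state();p=p or get_image("wrist");K=p["mtx"];T=p["T_tool_cam"]
    a=np.array([uv[0]-K[0,2],uv[1]-K[1,2]])/K[0,0];r=np.hypot(*a)
    c=np.array([a[0]*np.sinc(r/np.pi),-a[1]*np.sinc(r/np.pi),-np.cos(r)])
    Q=R.from_quat(s["ee_rot"]).as_matrix();o=Q@T[:3,3]+s["position"];d=Q@T[:3,:3]@c
    return o+d*(z0-o[2])/d[2]
E
python3 - <<'E'
from h import *
go([542,-323,300],180)
E
```

```text
clock 3.975 pos [526.12542979 250.4791048  316.6630186 ] yaw_y -156.6 zax [ 0.002  0.001 -1.   ] j [ 0.72  0.39 -0.22 -0.   -0.96 -0.31] F [ 0.5  1.  -2.7] w 29.045441714752936
slide [0.5325 0.2135 0.0158] roll 23.4 alt -156.6
```

>>> carry_out(
  slide=[
    [0.05, 0.02, 0],
    [0.105, 0.042, 0],
    [0.16, 0.064, 0],
    [0.215, 0.086, 0],
    [0.27, 0.108, 0],
    [0.325, 0.13, 0],
    [0.38, 0.152, 0],
    [0.43, 0.173, 0],
  ],
  roll=[3, 6, 9, 12, 15, 18, 21, 23.4],
  claw=[0.02, 0.02, 0.02, 0.02, 0.02, 0.02, 0.02, 0.02],
)

```text
clock: 4.97
position: [537.8, -214.8, 313.9]
ee_rot: [-0.707, 0.708, 0.001, -0.0]
contact_force: [0.7, -0.0, -1.5]
gripper_width: 28.9
grasp_force: 60.2
```

>>> carry_out(
  slide=[
    [0, 0, 0],
    [0, 0, 0],
  ],
  roll=[0, 0],
  claw=[0.02, 0.02],
)

```text
clock: 5.22
position: [537.9, -213.0, 313.8]
ee_rot: [-0.707, 0.707, 0.001, -0.0]
contact_force: [-0.5, 0.1, -3.0]
gripper_width: 29.0
grasp_force: 60.1
```

```bash
python3 - <<'E'
from h import *
go([542,-323,260],180)
p=get_image("scene");C=cloud(p)
m=(abs(C[...,0]-545)<60)&(C[...,1]<-85)&(C[...,1]>-170)&(C[...,2]>80)&(C[...,2]<100);print("knob",cv2.minAreaRect(C[m][:,:2].astype(np.float32)))
p=get_image("side")
for t in["shelf_spot","knob_grip"]:
  for n in["scene","side","wrist"]:
    p=get_image(n)
    for r in place_of(p,t)[:2]:
        z=57 if t=="shelf_spot" else 78
        print(t,n,round(r["conf"],2),(wz(r["at"],z,p) if n=="wrist" else onz(p,r["at"],z)).round(0))
E
```

```text
clock 5.225 pos [ 537.8745155  -212.95629528  313.81504366] yaw_y 180.0 zax [-0.002  0.001 -1.   ] j [-0.1   0.39 -0.23 -0.   -0.95  0.1 ] F [-0.5  0.1 -3. ] w 29.043482259054603
slide [ 0.1101 -0.0043  0.0537] roll -0.0 alt 180.0
knob ((544.5943603515625, -128.20838928222656), (16.957765579223633, 45.61845016479492), 82.83380126953125)
shelf_spot scene 0.56 [ 541. -299.   57.]
shelf_spot side 0.77 [ 540. -293.   57.]
knob_grip scene 0.82 [ 545. -128.   78.]
knob_grip side 0.51 [ 536. -122.   78.]
knob_grip side 0.26 [ 524. -351.   78.]
```

>>> carry_out(
  slide=[
    [0.06, -0.002, 0],
    [0.11, -0.003, 0],
    [0.11, -0.003, 0.03],
    [0.11, -0.003, 0.055],
    [0.11, -0.003, 0.066],
    [0.11, -0.003, 0.066],
  ],
  roll=[0, 0, 0, 0, 0, 0],
  claw=[0.02, 0.02, 0.02, 0.02, 0.02, 0.02],
)

```text
clock: 6.68
position: [541.6, -322.6, 248.2]
ee_rot: [0.708, -0.707, -0.001, 0.0]
contact_force: [-0.5, -0.8, -3.1]
gripper_width: 29.0
grasp_force: 60.2
```

>>> carry_out(
  slide=[
    [0, 0, 0.001],
    [0, 0, 0.002],
    [0, 0, 0.003],
    [0, 0, 0.003],
  ],
  roll=[0, 0, 0, 0],
  claw=[0.02, 0.02, 0.02, 0.02],
)

```text
clock: 7.18
position: [541.5, -322.6, 245.9]
ee_rot: [0.707, -0.707, 0.0, -0.0]
contact_force: [0.2, 0.2, -2.6]
gripper_width: 29.1
grasp_force: 60.2
```

>>> carry_out(
  slide=[
    [0, 0, 0.001],
    [0, 0, 0.002],
    [0, 0, 0.003],
    [0, 0, 0.003],
  ],
  roll=[0, 0, 0, 0],
  claw=[0.02, 0.02, 0.02, 0.02],
)

```text
clock: 7.68
position: [541.5, -322.7, 242.5]
ee_rot: [0.707, -0.707, -0.0, 0.0]
contact_force: [-0.2, 0.4, -2.3]
gripper_width: 29.3
grasp_force: 60.2
```

>>> carry_out(
  slide=[
    [0, 0, 0.001],
    [0, 0, 0.001],
  ],
  roll=[0, 0],
  claw=[0.02, 0.02],
)

```text
clock: 7.92
position: [541.5, -322.7, 241.6]
ee_rot: [0.707, -0.707, -0.0, 0.0]
contact_force: [0.3, -0.7, -2.0]
gripper_width: 29.0
grasp_force: 60.2
```

>>> carry_out(
  slide=[
    [0, 0, 0.001],
    [0, 0, 0.001],
  ],
  roll=[0, 0],
  claw=[0.02, 0.02],
)

```text
clock: 8.18
position: [541.5, -322.7, 240.6]
ee_rot: [0.707, -0.707, -0.0, 0.0]
contact_force: [0.1, -0.9, -2.6]
gripper_width: 28.8
grasp_force: 60.2
```

>>> carry_out(
  slide=[
    [0, 0, 0.001],
    [0, 0, 0.001],
  ],
  roll=[0, 0],
  claw=[0.02, 0.02],
)

```text
clock: 8.43
position: [541.6, -322.7, 239.8]
ee_rot: [0.707, -0.707, 0.0, 0.0]
contact_force: [-0.1, 0.2, -2.6]
gripper_width: 28.9
grasp_force: 60.3
```

>>> carry_out(
  slide=[
    [0, 0, 0.001],
    [0, 0, 0.001],
  ],
  roll=[0, 0],
  claw=[0.02, 0.02],
)

```text
clock: 8.68
position: [541.6, -322.6, 239.4]
ee_rot: [0.707, -0.707, 0.0, -0.0]
contact_force: [0.0, 2.8, 1.9]
gripper_width: 29.0
grasp_force: 60.8
```

>>> carry_out(
  slide=[
    [0, 0, 0.001],
    [0, 0, 0.001],
  ],
  roll=[0, 0],
  claw=[0.02, 0.02],
)

```text
clock: 8.93
position: [541.7, -322.5, 238.5]
ee_rot: [0.708, -0.707, 0.0, -0.0]
contact_force: [-1.4, 4.4, 5.4]
gripper_width: 29.2
grasp_force: 61.1
```

>>> carry_out(
  slide=[
    [0, 0, 0],
    [0, 0, 0],
    [0, 0, -0.03],
    [0, 0, -0.08],
    [0, 0, -0.12],
    [0, 0, -0.12],
    [0, 0, -0.12],
    [0, 0, -0.12],
  ],
  roll=[0, 0, 0, 0, 0, 0, 0, 0],
  claw=[0.06, 0.06, 0.06, 0, 0, 0, 0, 0],
)

```text
clock: 9.93
position: [541.3, -322.7, 356.0]
ee_rot: [0.707, -0.707, -0.001, 0.001]
contact_force: [-0.5, -0.1, 0.6]
gripper_width: -0.2
grasp_force: 0.0
```

```bash
python3 - <<'E'
from h import *
np.set_printoptions(precision=1,suppress=True)
go([541,-385,285],180)
p=get_image("wrist");cv2.imwrite("pics/w2.png",p["img"][...,::-1])
for r in recognise(p,"bubble")[:2]+place_of(p,"bubble")[:2]: print("bubble",r["at"],r["conf"],wz(r["at"],102,p))
for r in place_of(p,"level")[:2]: print("level",r["at"],r["conf"],wz(r["at"],58,p))
E
```

```text
clock 9.925 pos [ 541.3 -322.7  356. ] yaw_y -180.0 zax [-0.  0. -1.] j [-0.3  0.4 -0.1 -0.  -1.1  0.3] F [-0.5 -0.1  0.6] w -0.16159832585066777
slide [0.1 0.  0.1] roll 0.0 alt -180.0Traceback (most recent call last):
  File "<stdin>", line 5, in <module>
ValueError: it knows: chop, egg_cup, knob_grip, level, mug, oil, pepper_mill, shelf, shelf_spot, spice_jar
```

View pics/w2.png

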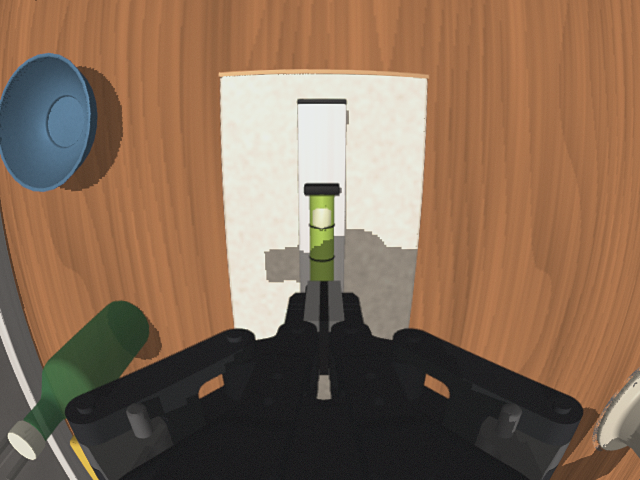

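The wrist picture shows the level flat on the shelf. The lines are at rows 226 and 260, the bubble is at about (321,217) toward -y, and the -y end is at row 101.

```bash
python3 - <<'E'
from h import *
np.set_printoptions(precision=1,suppress=True)
p=get_image("wrist");im=p["img"].astype(int)
print(im[190:285:2,321].tolist())
for n,uv,z in[("lineA",(321,226),100),("lineB",(321,260),100),("bub",(321,217),100),("end",(322,101),96),("end under",(322,101),96)]: print(n,wz(uv,z,p))
E
```

```text
[[49, 49, 49], [45, 44, 44], [36, 37, 36], [155, 178, 82], [182, 208, 97], [180, 208, 97], [178, 205, 93], [179, 205, 94], [178, 205, 92], [213, 218, 167], [235, 237, 220], [234, 237, 214], [234, 236, 213], [234, 237, 210], [234, 236, 207], [235, 235, 204], [232, 231, 198], [232, 231, 197], [233, 231, 193], [113, 114, 91], [112, 128, 60], [175, 202, 90], [175, 202, 92], [173, 200, 90], [174, 202, 91], [175, 202, 91], [178, 205, 93], [98, 113, 51], [97, 112, 53], [99, 115, 53], [98, 113, 53], [98, 113, 53], [98, 114, 53], [98, 112, 51], [101, 116, 53], [43, 48, 30], [72, 85, 36], [96, 113, 49], [97, 113, 51], [100, 115, 55], [99, 115, 54], [97, 112, 50], [97, 113, 52], [99, 113, 51], [98, 114, 52], [80, 93, 43], [22, 21, 22], [25, 22, 23]]
lineA [ 542.6 -334.1  100. ]
lineB [ 542.6 -311.4  100. ]
bub [ 542.6 -339.9  100. ]
end [ 542.  -411.7   96. ]
end under [ 542.  -411.7   96. ]
```

>>> carry_out(
  slide=[
    [0.04, 0, 0],
    [0.065, 0, 0.03],
    [0.065, 0, 0.06],
    [0.065, 0, 0.079],
    [0.065, 0, 0.079],
  ],
  roll=[0, 0, 0, 0, 0],
  claw=[0, 0, 0, 0, 0],
)

```text
clock: 10.7
position: [541.1, -387.6, 276.2]
ee_rot: [0.707, -0.707, -0.002, 0.001]
contact_force: [-0.5, -0.3, 0.4]
gripper_width: -0.2
grasp_force: 0.0
```

>>> carry_out(
  slide=[
    [0, 0, 0.001],
    [0, 0, 0.002],
    [0, 0, 0.003],
    [0, 0, 0.004],
    [0, 0, 0.004],
  ],
  roll=[0, 0, 0, 0, 0],
  claw=[0, 0, 0, 0, 0],
)

```text
clock: 11.32
position: [541.6, -387.7, 274.8]
ee_rot: [0.707, -0.707, 0.0, -0.0]
contact_force: [-0.6, -0.5, 0.0]
gripper_width: -0.2
grasp_force: 0.0
```

>>> carry_out(
  slide=[
    [0, 0, 0.001],
    [0, 0, 0.002],
    [0, 0, 0.002],
  ],
  roll=[0, 0, 0],
  claw=[0, 0, 0],
)

```text
clock: 11.7
position: [541.6, -387.7, 272.5]
ee_rot: [0.707, -0.707, -0.0, 0.0]
contact_force: [-0.7, 0.2, 0.1]
gripper_width: -0.1
grasp_force: 0.0
```

>>> carry_out(
  slide=[
    [0, 0, 0.001],
    [0, 0, 0.001],
  ],
  roll=[0, 0],
  claw=[0, 0],
)

```text
clock: 11.95
position: [541.6, -387.7, 271.6]
ee_rot: [0.707, -0.707, -0.0, 0.0]
contact_force: [-0.2, -0.4, 0.2]
gripper_width: -0.4
grasp_force: 0.0
```

>>> carry_out(
  slide=[
    [0, 0, 0.001],
    [0, 0, 0.001],
  ],
  roll=[0, 0],
  claw=[0, 0],
)

```text
clock: 12.2
position: [541.5, -387.7, 270.6]
ee_rot: [0.707, -0.707, -0.0, 0.0]
contact_force: [-0.5, -0.3, -0.5]
gripper_width: 0.2
grasp_force: 0.0
```

>>> carry_out(
  slide=[
    [0, 0, 0.001],
    [0, 0, 0.001],
  ],
  roll=[0, 0],
  claw=[0, 0],
)

```text
clock: 12.45
position: [541.6, -387.7, 269.6]
ee_rot: [0.707, -0.707, -0.0, 0.0]
contact_force: [0.2, -0.6, -0.4]
gripper_width: -0.7
grasp_force: 0.0
```

>>> carry_out(
  slide=[
    [0, 0, 0.001],
    [0, 0, 0.001],
  ],
  roll=[0, 0],
  claw=[0, 0],
)

```text
clock: 12.7
position: [541.7, -387.7, 268.9]
ee_rot: [0.707, -0.707, 0.0, -0.0]
contact_force: [-0.6, -0.0, 0.6]
gripper_width: -0.1
grasp_force: 0.5
```

>>> carry_out(
  slide=[
    [0, 0, 0.001],
    [0, 0, 0.001],
  ],
  roll=[0, 0],
  claw=[0, 0],
)

```text
clock: 12.95
position: [541.6, -387.7, 268.8]
ee_rot: [0.708, -0.707, 0.0, 0.0]
contact_force: [-1.6, 1.7, 4.8]
gripper_width: -0.0
grasp_force: 2.5
```

>>> carry_out(
  slide=[
    [0, 0, 0.001],
    [0, 0, 0.001],
  ],
  roll=[0, 0],
  claw=[0, 0],
)

```text
clock: 13.2
position: [541.6, -387.6, 268.8]
ee_rot: [0.708, -0.707, 0.001, 0.0]
contact_force: [-2.1, 2.4, 7.6]
gripper_width: -0.1
grasp_force: 4.2
```

>>> carry_out(
  slide=[
    [0, 0, 0.001],
    [0, 0, 0.001],
  ],
  roll=[0, 0],
  claw=[0, 0],
)

```text
clock: 13.45
position: [541.6, -387.6, 268.7]
ee_rot: [0.708, -0.706, 0.001, 0.0]
contact_force: [-2.5, 4.4, 12.0]
gripper_width: 0.4
grasp_force: 5.9
```

>>> carry_out(
  slide=[
    [0, 0, 0],
    [0, 0, 0],
    [0, 0, 0],
    [0, 0, -0.03],
    [0, 0, -0.08],
  ],
  roll=[0, 0, 0, 0, 0],
  claw=[0, 0, 0, 0, 0],
)

```text
clock: 14.08
position: [541.2, -387.4, 344.2]
ee_rot: [0.707, -0.707, -0.003, 0.001]
contact_force: [0.7, 0.1, 1.0]
gripper_width: 0.3
grasp_force: 0.0
```

>>> carry_out(
  slide=[
    [-0.03, 0, 0],
    [-0.07, 0, 0],
    [-0.11, 0, 0],
    [-0.15, 0, 0],
    [-0.19, 0.002, 0],
    [-0.23, 0.003, 0],
    [-0.259, 0.003, 0],
    [-0.259, 0.003, 0],
  ],
  roll=[-10, -20, -30, -40, -50, -60, -70, -80],
  claw=[0.04, 0.04, 0.04, 0.04, 0.04, 0.04, 0.04, 0.04],
)

```text
clock: 15.08
position: [538.3, -126.8, 345.8]
ee_rot: [0.997, -0.082, 0.0, -0.0]
contact_force: [-0.2, -0.3, -0.1]
gripper_width: 40.3
grasp_force: 0.0
```

>>> carry_out(
  slide=[
    [0, 0, 0],
    [0, 0, 0],
  ],
  roll=[-7, -7],
  claw=[0.04, 0.04],
)

```text
clock: 15.32
position: [538.3, -128.6, 345.6]
ee_rot: [1.0, -0.026, -0.0, -0.0]
contact_force: [1.4, 0.5, 0.0]
gripper_width: 40.0
grasp_force: 0.0
```

```bash
python3 - <<'E'
from h import *
np.set_printoptions(precision=1,suppress=True)
go([545,-128.5,260],-93)
p=get_image("wrist");cv2.imwrite("pics/w3.png",p["img"][...,::-1])
for r in place_of(p,"knob_grip")[:2]: print(r["at"],r["conf"],wz(r["at"],78,p))
E
```

```text
clock 15.325 pos [ 538.3 -128.6  345.6] yaw_y -93.0 zax [-0.  0. -1.] j [ 0.1  0.3 -0.3 -0.  -1.   1.5] F [1.4 0.5 0. ] w 40.02634626986158
slide [ 0.  -0.   0.1] roll -0.0 alt 180.0
[326.5, 229.7] 0.8 [ 543.9 -131.4   78. ]
```

View pics/w3.png

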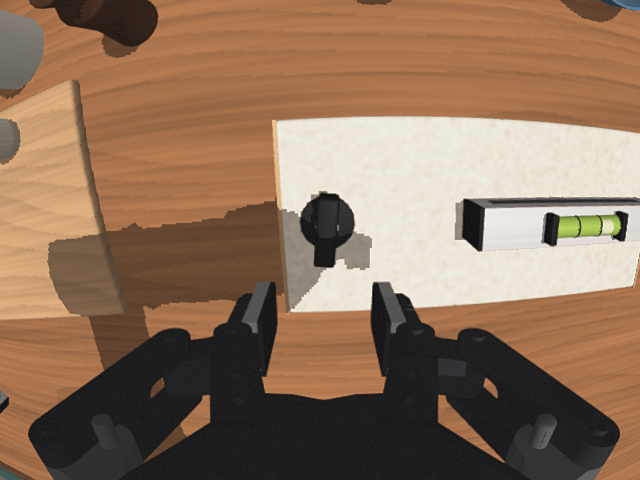

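The picture shows the knob bar from (328,195) to (325,265), aligned with the fingers. Its grip point is at about (544.5,-130). The level is clear to the right, its near end at column 470.

>>> carry_out(
  slide=[
    [0.007, 0.001, 0],
    [0.007, 0.001, 0.05],
    [0.007, 0.001, 0.095],
    [0.007, 0.001, 0.111],
    [0.007, 0.001, 0.111],
    [0.007, 0.001, 0.111],
  ],
  roll=[0, 0, 0, 0, 0, 0],
  claw=[0.04, 0.04, 0.04, 0.04, 0.04, 0.04],
)

```text
clock: 16.18
position: [546.3, -130.1, 236.5]
ee_rot: [1.0, -0.026, 0.002, 0.0]
contact_force: [-0.7, 0.1, 0.2]
gripper_width: 39.9
grasp_force: 0.0
```

>>> carry_out(
  slide=[
    [0, 0, 0],
    [0, 0, 0],
    [0, 0, 0],
    [0, 0, 0],
  ],
  roll=[0, 0, 0, 0],
  claw=[0.005, 0.005, 0.005, 0.005],
)

```text
clock: 16.68
position: [545.8, -130.6, 236.4]
ee_rot: [1.0, -0.026, 0.001, 0.001]
contact_force: [-1.6, -3.7, 5.6]
gripper_width: 13.3
grasp_force: 58.0
```

>>> carry_out(
  slide=[
    [0, 0, -0.001],
    [0, 0, -0.001],
    [0, 0, -0.002],
    [0, 0, -0.003],
    [0, 0, -0.003],
    [0, 0, -0.004],
    [0, 0, -0.005],
    [0, 0, -0.005],
  ],
  roll=[10, 20, 30, 40, 50, 60, 70, 80],
  claw=[0.005, 0.005, 0.005, 0.005, 0.005, 0.005, 0.005, 0.005],
)

```text
clock: 17.68
position: [544.5, -132.6, 241.4]
ee_rot: [0.748, -0.664, 0.0, 0.003]
contact_force: [-3.9, -17.1, 13.8]
gripper_width: 13.3
grasp_force: 59.6
```

```bash
python3 - <<'E'
from h import *
np.set_printoptions(precision=1,suppress=True)
go([545,-130,241],-173)
p=get_image("wrist");cv2.imwrite("pics/w4.png",p["img"][...,::-1])
E
```

```text
clock 17.675 pos [ 544.5 -132.6  241.4] yaw_y -173.2 zax [-0. -0. -1.] j [ 0.1  0.5 -0.4  0.  -0.8  0.1] F [ -3.9 -17.1  13.8] w 13.268479547071694
slide [-0. -0.  0.] roll -0.2 alt 179.8
```

View pics/w4.png

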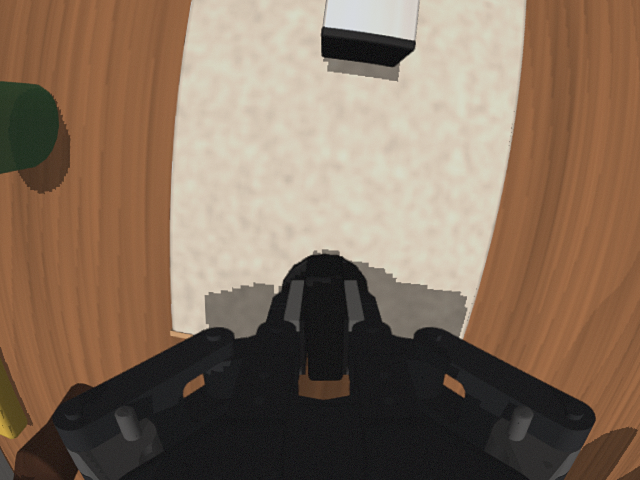

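The knob bar sits squarely in the pads at (325,330) and has turned with them. The side and vertical forces can be relaxed a little while I turn the remaining 50°.

>>> carry_out(
  slide=[
    [0.001, 0, -0.002],
    [0.002, 0, -0.003],
    [0.002, 0, -0.003],
    [0.002, 0, -0.004],
    [0.002, 0, -0.005],
    [0.002, 0, -0.005],
  ],
  roll=[10, 20, 30, 40, 50, 50],
  claw=[0.005, 0.005, 0.005, 0.005, 0.005, 0.005],
)

```text
clock: 18.48
position: [543.3, -133.2, 244.8]
ee_rot: [-0.398, 0.917, 0.001, -0.003]
contact_force: [-7.0, -5.4, 4.6]
gripper_width: 12.9
grasp_force: 59.2
```

```bash
python3 - <<'E'
from h import *
np.set_printoptions(precision=4,suppress=True)
go([545,-130,241],137)
p=get_image("scene");C=cloud(p)
im=p["img"][130:200,180:290];cv2.imwrite("pics/s5.png",cv2.resize(im,None,fx=7,fy=7,interpolation=cv2.INTER_CUBIC)[...,::-1])
E
```

```text
clock 18.475 pos [ 543.2634 -133.2307  244.7961] yaw_y 136.9 zax [-0.007 -0.001 -1.   ] j [ 0.05  0.44 -0.35  0.   -0.78 -0.8 ] F [-7.  -5.4  4.6] w 12.896616575945227
slide [-0.0036  0.0009  0.0038] roll -0.1 alt 179.9
```

View pics/s5.png

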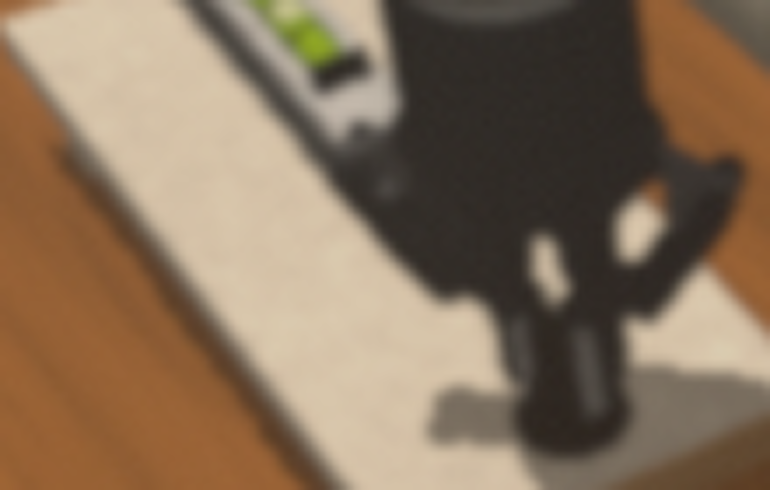

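>>> carry_out(
  slide=[
    [0, 0, 0],
    [0, 0, 0],
    [0, 0, -0.03],
    [0, 0, -0.08],
    [0, 0, -0.105],
    [0.04, -0.035, -0.105],
    [0.08, -0.07, -0.105],
    [0.116, -0.106, -0.105],
  ],
  roll=[0, 0, 0, 0, 0, -10, -20, -30],
  claw=[0.045, 0.045, 0.045, 0.045, 0.045, 0.045, 0.045, 0.045],
)

```text
clock: 19.52
position: [544.3, -290.2, 350.0]
ee_rot: [-0.625, 0.78, -0.0, 0.001]
contact_force: [0.6, -0.5, 0.5]
gripper_width: 45.2
grasp_force: 0.0
```

>>> carry_out(
  slide=[
    [0, 0, 0],
    [0, 0, 0],
    [0, 0, 0],
    [0, 0, 0],
  ],
  roll=[-10, -13, -13, -13],
  claw=[0.045, 0.045, 0.045, 0.045],
)

```text
clock: 20.02
position: [544.3, -288.8, 349.7]
ee_rot: [0.707, -0.707, 0.0, -0.0]
contact_force: [0.5, -0.1, -0.2]
gripper_width: 45.0
grasp_force: 0.0
```

```bash
python3 - <<'E'
from h import *
np.set_printoptions(precision=1,suppress=True)
go([541,-385,285],180)
p=get_image("wrist");cv2.imwrite("pics/w6.png",p["img"][...,::-1])
E
```

```text
clock 20.025 pos [ 544.3 -288.8  349.7] yaw_y -180.0 zax [ 0.  0. -1.] j [-0.2  0.4 -0.1 -0.  -1.1  0.2] F [ 0.5 -0.1 -0.2] w 45.017597077482534
slide [0.1 0.  0.1] roll 0.0 alt -180.0
```

View pics/w6.png

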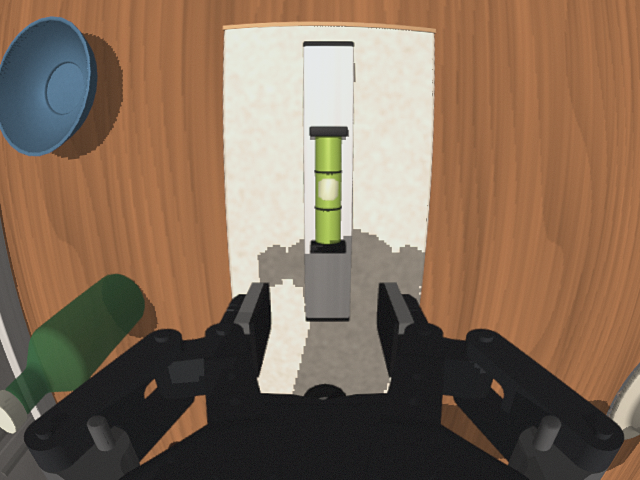

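```bash
python3 - <<'E'
from h import *
np.set_printoptions(precision=1,suppress=True)
p=get_image("wrist");c=p["img"][130:245,324:332].mean(1)
for i,v in enumerate(c):
    if v.sum()<330 or v[2]>130: print(i+130,v.astype(int),end=' ')
print([ (r,wz((328,r),104,p)[1].round(1)) for r in (172,180,188,200,208)],"end",wz((328,43),98,p),wz((328,319),97,p))
E
```

```text
130 [64 63 62] 131 [61 60 58] 132 [59 58 57] 133 [56 55 56] 134 [49 48 49] 135 [39 39 38] 136 [59 67 35] 137 [122 140  65] 171 [102 115  61] 172 [48 49 43] 173 [75 83 50] 174 [121 139  66] 179 [224 222 190] 180 [232 232 206] 181 [230 232 206] 182 [231 232 208] 183 [231 233 209] 184 [230 232 207] 185 [231 232 207] 186 [231 232 205] 187 [230 232 204] 188 [230 231 202] 189 [230 231 201] 190 [230 230 200] 191 [229 230 197] 192 [229 229 195] 193 [228 228 194] 194 [228 227 191] 195 [227 226 190] 196 [226 225 187] 197 [224 223 185] 198 [222 220 182] 199 [216 215 171] 209 [42 44 39] 210 [57 63 42] 244 [40 46 27] [(172, np.float64(-335.5)), (180, np.float64(-330.8)), (188, np.float64(-326.1)), (200, np.float64(-318.9)), (208, np.float64(-314.1))] end [ 541.8 -412.8   98. ] [ 541.3 -236.4   97. ]
```

The bubble spans rows 178 to 200 and the lines are at 172 and 209, so it is about 1 mm off centre, well between the lines. Now the final press.

>>> carry_out(
  slide=[
    [0.04, 0.003, 0],
    [0.099, 0.003, 0],
    [0.099, 0.003, 0.03],
    [0.099, 0.003, 0.06],
    [0.099, 0.003, 0.074],
    [0.099, 0.003, 0.074],
    [0.099, 0.003, 0.074],
  ],
  roll=[0, 0, 0, 0, 0, 0, 0],
  claw=[0, 0, 0, 0, 0, 0, 0],
)

```text
clock: 21.0
position: [541.8, -388.2, 277.2]
ee_rot: [0.708, -0.707, 0.001, -0.0]
contact_force: [0.7, 0.3, 0.3]
gripper_width: -0.2
grasp_force: 0.0
```

>>> carry_out(
  slide=[
    [0, 0, 0.001],
    [0, 0, 0.002],
    [0, 0, 0.002],
  ],
  roll=[0, 0, 0],
  claw=[0, 0, 0],
)

```text
clock: 21.38
position: [541.2, -388.1, 274.0]
ee_rot: [0.707, -0.707, 0.0, -0.0]
contact_force: [0.4, -0.6, -0.2]
gripper_width: -0.1
grasp_force: 0.0
```

>>> carry_out(
  slide=[
    [0, 0, 0.001],
    [0, 0, 0.001],
  ],
  roll=[0, 0],
  claw=[0, 0],
)

```text
clock: 21.62
position: [541.1, -388.2, 272.6]
ee_rot: [0.707, -0.707, -0.0, 0.0]
contact_force: [-0.7, 0.4, -0.1]
gripper_width: 0.1
grasp_force: 0.0
```

>>> carry_out(
  slide=[
    [0, 0, 0.001],
    [0, 0, 0.001],
  ],
  roll=[0, 0],
  claw=[0, 0],
)

```text
clock: 21.88
position: [541.2, -388.2, 271.5]
ee_rot: [0.707, -0.707, -0.0, 0.0]
contact_force: [-0.0, -0.9, 0.0]
gripper_width: 0.5
grasp_force: 0.0
```

>>> carry_out(
  slide=[
    [0, 0, 0.001],
    [0, 0, 0.001],
  ],
  roll=[0, 0],
  claw=[0, 0],
)

```text
clock: 22.12
position: [541.2, -388.2, 270.6]
ee_rot: [0.707, -0.707, -0.0, 0.0]
contact_force: [-0.4, -0.1, -0.4]
gripper_width: -0.0
grasp_force: 0.0
```

>>> carry_out(
  slide=[
    [0, 0, 0.001],
    [0, 0, 0.001],
  ],
  roll=[0, 0],
  claw=[0, 0],
)

```text
clock: 22.38
position: [541.2, -388.2, 269.6]
ee_rot: [0.707, -0.707, -0.0, 0.0]
contact_force: [0.4, 0.6, -0.2]
gripper_width: -0.1
grasp_force: 0.0
```

>>> carry_out(
  slide=[
    [0, 0, 0.001],
    [0, 0, 0.001],
  ],
  roll=[0, 0],
  claw=[0, 0],
)

```text
clock: 22.62
position: [541.2, -388.1, 269.5]
ee_rot: [0.708, -0.707, 0.0, 0.0]
contact_force: [-1.2, 0.6, 5.0]
gripper_width: 0.1
grasp_force: 2.3
```

>>> carry_out(
  slide=[
    [0, 0, 0.001],
    [0, 0, 0.0015],
    [0, 0, 0.0015],
    [0, 0, 0.0015],
  ],
  roll=[0, 0, 0, 0],
  claw=[0, 0, 0, 0],
)

```text
clock: 23.12
position: [541.2, -388.1, 269.5]
ee_rot: [0.708, -0.707, 0.001, 0.0]
contact_force: [-3.3, 3.7, 10.2]
gripper_width: -0.3
grasp_force: 5.0
```

>>> carry_out(
  slide=[
    [0, 0, 0],
    [0, 0, 0],
    [0, 0, 0],
    [0, 0, 0],
    [0, 0, 0],
    [0, 0, 0],
    [0, 0, 0],
    [0, 0, 0],
  ],
  roll=[0, 0, 0, 0, 0, 0, 0, 0],
  claw=[0, 0, 0, 0, 0, 0, 0, 0],
)

```text
clock: 24.12
position: [541.2, -388.1, 269.5]
ee_rot: [0.708, -0.707, 0.001, 0.0]
contact_force: [-2.6, 3.0, 10.0]
gripper_width: -0.1
grasp_force: 5.0
```

```bash
python3 - <<'E'
from h import *
np.set_printoptions(precision=2,suppress=True)
p=get_image("scene");s=read_state();print(s["contact_force"],s["grasp_force"])
im=p["img"][110:210,170:300];a=cv2.resize(im,None,fx=6,fy=6,interpolation=cv2.INTER_CUBIC)[:600,:780]
cv2.imwrite("pics/s7.png",a[...,::-1])
E
```

```text
[-3.44  3.75  9.47] 5.036765720578842
```

View pics/s7.png

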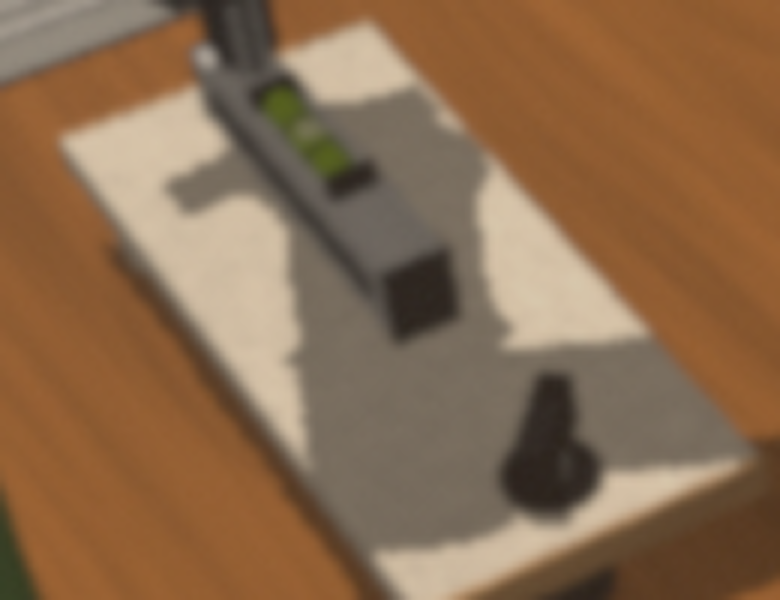

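The fingers press on the level's far end, the bubble at crop (305,130) sits mid-vial, and the push is a steady 10 N. I'm handing in.

```bash
python3 -c "
from bench import job_done;print(job_done())"
```

```text
the job is handed in; nothing more can be done
None
```

I handed the job in with the level flat on the shelf under a steady 10 N push; the bubble measured about 1 mm off centre just before the press. The hand-in returned no verdict.

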